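Stack a sign foot with its separator and hold the spine rod centred

ROBOT

A 6-joint arm with a two-finger parallel gripper is mounted at the origin on the work surface. World frame = base frame: x ahead of the robot, y to its left, z up, the work surface at z = 0. Lengths are in mm, angles in degrees, forces in N, time in s.
With the tool pointing down it reaches from about 325 to 775 mm from the base axis. Payload 5.5 kg.
Tool frame: the origin (TCP) lies midway between the tips of the shut fingers; the grasp point (between the pads) lies 19 mm behind it (grip_point_offset is the distance from the TCP to the grasp point, in mm); z points along the fingers, y is the line along which they close (so a half turn about z gives the same grasp; the last joint's range is limited). The gripper opens to 88 mm and grips with 3 to 60 N. Pads are 20 mm wide; open, the fingers measure 115 mm over their backs; the gripper's body (75 mm by 178 mm) begins 61 mm behind the grasp point.
Start: joints at [72.267, 5.22, 70.514, -0, 104.267, -3.249], TCP at [150.073, 580.943, 222.631] pointing down, gripper open.
Joint ranges: [-164.24, 164.24], [-49.07, 125.15], [9.68, 141.18], [-86.29, 266.29], [3.28, 154.24], [-151.56, 151.56]. Speed limits (degrees/s): [147.25, 147.25, 172.46, 180, 180, 180].

INTERFACE

Orientations are given as [roll, pitch, yaw] about the fixed x, y, z axes, in that order (R = Rz(yaw) Ry(pitch) Rx(roll)).
In Python, from workcell import observe, get_image, camera_params, job_done, spot_in, trace, grip_point_offset gives the robot as it stands. The module is installed in compiled form; this text tells all that it offers.
- The arm moves only by the tool apply_moves, never from a script. Its argument "series" is a list of rows, each a list of 7 numbers: the turn, a rotation vector about the tool's x, y, z in units of 5 degrees (1.0 is 5 degrees), then the shift along the tool's x, y, z in units of 60 mm (1.0 is 60 mm), then the opening, from 0 (shut) to 1 (fully open). In form: [[ax, ay, az, dx, dy, dz, claw], ...]. A call has 1 to 5 rows; each row is the pose to reach, as a shift and turn from the pose commanded when the call began, along the tool's axes at that moment; what a row does not reach only later rows make up. A row lasts 1/8 s, in which the tool goes at most 62.5 mm and 10.7 degrees, less where a joint would pass 70% of its speed; a pose out of reach is approached as far as the arm can. A call with a gripper value outside its range is refused whole. The fingers move at their own pace and stop on an object; the grip force is fixed at half the most. Time passes only in rows, so rows that repeat a pose let the fingers close. It gives the time, the measured TCP pose, the force, the opening and the grip force at its end, in the units of the state.
- observe(): the state, without advancing time (a new reading comes with each control period).
- get_image(name): name is "scene" or "top"; returns (picture, depth): 400x640x3 uint8, red, green, blue; 400x640 float32, mm along the optical axis (not along the pixel's ray), 0 where there is no reading.
- camera_params(name): a dict with "intrinsics" (3x3 intrinsics, pixels), "world_from_camera" (4x4, takes a point from camera to world coordinates). Camera axes: x right, y down, z forward; pixel columns grow to the right and rows downward; lengths in mm; the calibration is good to about 2 mm. A picture is of the moment at which its call begins. camera_params takes no time and is no camera call.
- job_done(): hands the job in; it is judged then, once.
Trained networks look in the newest picture that a camera, given by its name, has taken for a name from the list of things; names that differ only in an ending like _2 or _b are one class to them, and where a whole thing is asked for, a point or a joint stands for the part that bears it (a point fixed in the world has none). Each returns a list of dicts, best first, with "confidence" (0 to 1); they miss things now and then, are a little off and sometimes report something else, mostly with a low value. They report only what shows in the picture. A call takes as long as a camera call.
- spot_in(target, camera): "rect" ([centre column, centre row, width, height] in pixels, round what is visible of it).
- trace(target, camera): "region" (400x640 bool, what is visible of it) and "rect" ([centre column, centre row, width, height] in pixels, round what is visible of it).
The state is a dict: "time_s": time; "joint_pos": joint angles; "joint_vel": joint speeds; "joint_torque": joint torques, N m; "tool_pos": TCP position; "tool_rot": TCP orientation; "force": force on the tool from outside, world axes, zero at the start; "ft_torque": the same for the moment, N m; "grip_width": opening from 0.0 (shut) to 1.0 (fully open); "finger_force": force on a finger pad.
Only numpy, scipy, OpenCV 4.12 (cv2) and the standard library are available. Lean on these libraries where they do the work, as an engineer would, in place of code of your own. Each camera call takes 0.05 s, during which the arm holds its last target. There are 200 camera calls.

TASK

Build up the sign foot: lay the holed separator sheet squarely on the clamped bottom block, then stack the loose holed block squarely on the sheet, so that all three holes line up and the edges are parallel. Then lift the rod out of its stand by its black grip and lower it upright down the middle of the holes without ever touching their walls or the blocks, until its tip is about halfway down the bottom block's hole. Finish while holding it there, still and centred, clear of the walls and of the bench; leave the other things on the bench where they are.

Things in the scene. Friction and masses are not known exactly. Their poses are not given: they have to be found in the camera images.
- base: bottom block, fixed to the bench with a low steel clamp (17 mm high) at each end: 54 (x) x 110 (y) x 40 (z) mm, white top, ochre sides, round upright hole of 28 mm diameter through its middle down to the bench. Origin: centre of its underside, at bench level; x across the 54 mm width, y along its length, z up
- base_bore (a point): centre of the mouth of the bottom block's hole, 40 mm above the bench
- sheet: loose separator sheet of stiff brown board, 64 (x) x 110 (y) x 6 (z) mm, round hole of 34 mm diameter in its middle. Origin: centre of its underside; x across the 64 mm width. It starts lying on the yellow stand riser_a, lengthwise along it, underside 40 mm above the bench, long edges overhanging by about 15 mm
- slab: loose top block, 54 (x) x 110 (y) x 30 (z) mm, white top, ochre sides, round hole of 28 mm diameter right through its middle, about 0.13 kg. Origin: centre of its underside; x across the 54 mm width. It starts lying on the yellow stand riser_b, underside 40 mm above the bench, long edges overhanging by about 10 mm
- slab_bore (a point): centre of the mouth of the top block's hole, on its upper face, 30 mm above its underside
- rod: loose steel rod, 12 mm diameter, 120 mm long below a round collar (30 mm diameter, 6 mm thick); above it a black square grip 20 x 20 mm, 46 mm high; about 0.16 kg. Origin: its lower tip; z up along it, x and y square to the grip's faces. It starts hanging upright by its collar in the stand, tip 10 mm above the bench; lift it straight up over 130 mm to clear the stand
- rod_shank (a point): point on the rod's axis 45 mm above its tip
- riser_a: yellow stand, fixed: solid strip 34 (x) x 100 (y) mm, 40 mm high, on a 44 x 110 mm foot 4 mm thick. Origin: centre of its underside. It carries the separator sheet at the start; the two stands, left and right, may be swapped
- riser_b: yellow stand, fixed: solid strip 34 (x) x 100 (y) mm, 40 mm high, on a 44 x 110 mm foot 4 mm thick. Origin: centre of its underside. It carries the loose top block at the start; the two stands, left and right, may be swapped
- stand: fixed rod stand: foot 70 x 80 mm, two thin posts and a top plate 60 x 76 mm whose upper face is 130 mm above the bench, with a 17 mm hole for the rod. The hanging rod's grip stands up to 182 mm above the bench: pass over it or clear of it. Origin: on the bench under the hole.
- tin: bystander, to be left alone: small closed metal tin, 72 mm across, 85 mm high; origin at the centre of its underside
- brush: bystander, to be left alone: paint brush lying on the bench, about 200 mm long; origin near its middle
- finial: bystander, to be left alone: white plaster turned finial, 60 mm across, 80 mm high; origin at the centre of its underside
- sander: bystander, to be left alone: cork sanding block 50 x 100 x 30 mm; origin at the centre of its underside
- tape: bystander, to be left alone: upright-axis roll of tape lying flat, 90 mm across, 24 mm high; origin at the centre of its underside
- offcut: bystander, to be left alone: plain wooden offcut 70 x 90 x 30 mm, no hole; origin at the centre of its underside
- jar: bystander, to be left alone: closed grey jar 56 mm across, 70 mm high; origin at the centre of its underside

How it is judged:
By the outcome, as a careful person would: the job done as asked, in the order asked, and still so for the second after the job is handed in, while the arm keeps its last pose, push and grip.
It also fails if it takes over 72 s, if anything falls off the work surface, if the arm or the gripper's body presses on something with over 40 N, if the wrist force passes 120 N, or if a joint passes its speed limit or range.

## Working session

There is one attempt and no reset: what is moved stays moved. The work goes in short steps, Python scripts to look and compute and a tool call to move; the robot and the scene stay as the last step left them, time stands still between calls to the robot, and variables do not carry over. Pictures are saved under pics/ and viewed, at most 10 in all, crops included, and the job is handed in when it is done.

Besides the shell and the picture viewer there is one more tool, called after ">>>" by a JSON object that holds its "fn" and its "kwargs". apply_moves: Moves the arm, as the interface text tells. Its arguments: {"type":"object","properties":{"series":{"type":"array","items":{"type":"array","items":{"type":"number"}}}},"required":["series"]}

```bash
mkdir -p pics
python3 - <<'E'
from workcell import *
import cv2,numpy as np
for n in("scene","top"):
    im,d=get_image(n); cv2.imwrite(f"pics/{n}0.png",im[:,:,::-1]); np.save(f"{n}_d.npy",d); np.save(f"{n}_i.npy",im)
    p=camera_params(n); print(n,np.round(p["intrinsics"],1).tolist(),np.round(p["world_from_camera"],3).tolist())
s=observe(); print({k:np.round(v,2).tolist() for k,v in s.items()}, grip_point_offset)
E
```

```text
scene [[428.0, 0.0, 312.2], [0.0, 428.0, 203.0], [0.0, 0.0, 1.0]] [[-0.174, 0.749, -0.639, 1225.14], [0.984, 0.12, -0.128, 139.904], [-0.019, -0.652, -0.758, 920.639], [0.0, 0.0, 0.0, 1.0]]
top [[440.1, 0.0, 318.6], [0.0, 440.1, 201.8], [0.0, 0.0, 1.0]] [[0.019, -0.984, 0.176, 329.725], [-1.0, -0.019, 0.006, 1.624], [-0.002, -0.176, -0.984, 1128.851], [0.0, 0.0, 0.0, 1.0]]
{'time_s': 0.1, 'joint_pos': [72.27, 5.26, 70.58, -0.0, 104.26, -3.25], 'joint_vel': [0.02, -0.07, -0.11, 0.0, 0.15, 0.04], 'joint_torque': [0.0, -44.79, -40.76, 0.07, 0.03, -0.0], 'tool_pos': [149.99, 580.68, 221.6], 'tool_rot': [-179.9, -0.0, 165.52], 'force': [-0.11, -0.33, -0.05], 'ft_torque': [-0.06, 0.02, -0.04], 'finger_force': 0.0, 'grip_width': 1.0} 18.700000000000003
```

View pics/top0.png

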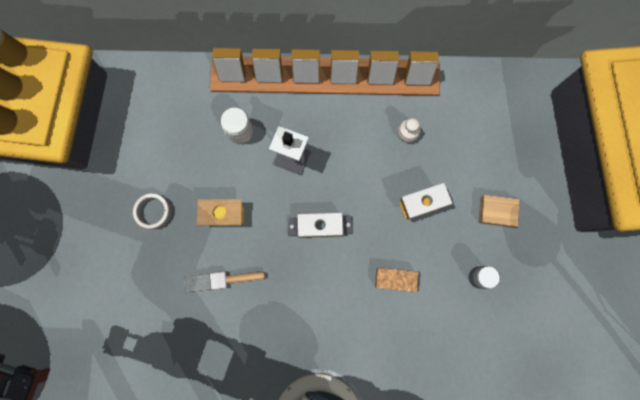

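View pics/scene0.png

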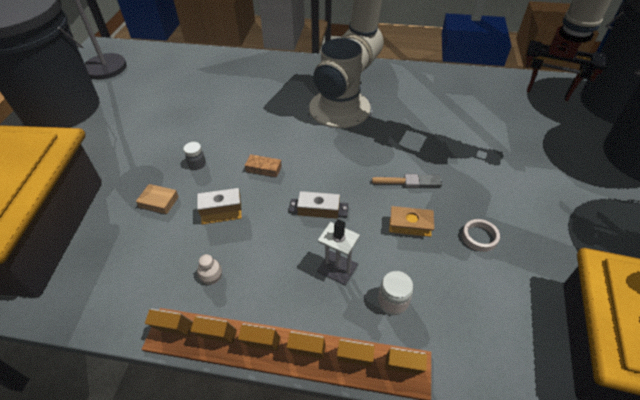

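The top view shows the sheet on the left stand (220,212), the clamped base (320,224), the slab (427,202) and the rod stand (289,143). The scene view agrees.

```bash
cat > h.py <<'E'
from workcell import *
import numpy as np,cv2
def cloud(cam,d=None):
    if d is None: d=get_image(cam)[1]
    p=camera_params(cam);K=p["intrinsics"];T=np.array(p["world_from_camera"])
    v,u=np.mgrid[:400,:640]
    P=np.stack([(u-K[0][2])/K[0][0]*d,(v-K[1][2])/K[1][1]*d,d],-1)
    W=P@T[:3,:3].T+T[:3,3]; W[d==0]=np.nan
    return W
def ray(cam,u,v,z):
    p=camera_params(cam);K=np.array(p["intrinsics"]);T=np.array(p["world_from_camera"])
    uv=np.stack([np.ravel(u),np.ravel(v),np.ones(np.size(u))]).astype(float)
    r=T[:3,:3]@np.linalg.inv(K)@uv
    return (T[:3,3:]+r*(z-T[2,3])/r[2]).T[:,:2]
def rect(P):
    (c,s,a)=cv2.minAreaRect(P.astype(np.float32))
    if s[0]<s[1]: a+=90;s=s[::-1]
    return np.round(c,1),np.round(s,1),round((a+90)%180-90,1)   # angle of long axis
E
python3 - <<'E'
from h import *
Z=dict(sheet=46,base=40,slab=70,rod=182,stand=130)
for cam in("top","scene"):
    get_image(cam); W=cloud(cam,np.load(cam+"_d.npy")); im=np.load(cam+"_i.npy")
    for n,z in Z.items():
        for r in trace(n,cam)[:3]:
            m=r["region"]; zz=W[...,2][m]
            t=m&(abs(W[...,2]-z)<6)
            v,u=np.nonzero(t)
            if len(u)<5: print(cam,n,round(r["confidence"],2),np.round(r["rect"]),np.nanpercentile(zz,[5,50,95]));continue
            P=ray(cam,u,v,z)
            print(cam,n,round(r["confidence"],2),np.round(r["rect"]),m.sum(),len(u),"z",np.round(np.nanpercentile(W[...,2][t],[5,50,95]),1),"rect",rect(P),"mean",P.mean(0).round(1))
E
```

```text
top sheet 0.56 [218. 212.  48.  26.] 1041 1009 z [42.3 45.8 49.2] rect (array([494.6, 255.4]), array([111.3,  63. ]), -88.9) mean [494.3 255.8]
top base 0.69 [320. 225.  64.  24.] 1301 862 z [36.7 40.1 43.6] rect (array([468.8,   3.3]), array([109.4,  55.2]), -88.4) mean [468.2   3.7]
top base 0.62 [219. 214.  14.  11.] 111 111 z [37.1 39.7 42.6] rect (array([492.9, 256.6]), array([28.2, 25.1]), 3.3) mean [493.4 256.5]
top slab 0.97 [423. 200.  56.  33.] 1060 904 z [66.6 70.1 73.3] rect (array([ 529.2, -255.3]), array([111.8,  54.3]), -70.3) mean [ 529.2 -255.2]
top rod 0.68 [426. 200.  52.  36.] [45.15765844 69.77032779 73.22821814]
top rod 0.6 [290. 141.  14.  19.] 169 71 z [178.7 182.  184.6] rect (array([648.3,  81.9]), array([20.1, 19.4]), 68.6) mean [648.   82.2]
top stand 0.96 [290. 151.  39.  41.] 1108 612 z [126.6 130.  133.2] rect (array([649.1,  81.3]), array([76.1, 61. ]), 69.7) mean [647.   80.6]
top stand 0.74 [222. 212.  46.  27.] [41.92153651 45.73608029 49.25978504]
scene sheet 0.79 [412. 218.  43.  18.] 776 757 z [42.2 45.  47.9] rect (array([497.4, 257.6]), array([109.2,  67.8]), -88.0) mean [497.2 257.4]
scene sheet 0.58 [481. 237.  35.  32.] [-0.48218858 18.06217708 25.15565791]
scene sheet 0.4 [397. 294.  37.  48.] 1271 76 z [40.6 46.  51.3] rect (array([746.6, 224. ]), array([67.8, 28.8]), 84.4) mean [750.7 220.2]
scene base 0.63 [318. 206.  61.  24.] 1237 603 z [35.4 38.8 41.5] rect (array([473.3,   7.1]), array([110.3,  60. ]), -87.4) mean [473.   7.]
scene slab 0.71 [221. 203.  42.  29.] 955 632 z [65.4 68.7 71.6] rect (array([ 534.1, -251.1]), array([109.2,  61.4]), -70.1) mean [ 533.7 -252. ]
scene rod 0.84 [340. 243.  15.  48.] 303 75 z [177.1 181.1 183.5] rect (array([654.5,  84. ]), array([22.4, 20.3]), -23.8) mean [654.2  84. ]
scene stand 0.72 [340. 254.  44.  64.] 1453 561 z [126.6 129.4 131.5] rect (array([652.8,  84.1]), array([77.1, 62.2]), 69.6) mean [657.5  84.7]
```

```bash
cat > plan.py <<'E'
# usage: plan.py claw n x y z yaw [n x y z yaw ...]: rows toward waypoints (n rows each), from saved commanded pose
import sys,json,os
import numpy as np
from workcell import observe
cur=json.load(open("cmd.json")) if os.path.exists("cmd.json") else [150.073,580.943,222.631,165.516]
s=observe();e=np.array(s["tool_pos"])-cur[:3];print("meas-cmd",e.round(1),"rot",np.round(s["tool_rot"],2),"cmdyaw",cur[3],"t",round(s["time_s"],2),"w",round(s["grip_width"],3))
a=[float(v) for v in sys.argv[1:]];claw=a[0];wps=np.array(a[1:]).reshape(-1,5)
rows=[];p=np.array(cur)
for w in wps:
    for k in range(int(w[0])): rows.append(p+(w[1:]-p)*(k+1)/w[0])
    p=w[1:]
for i in range(0,len(rows),5):
    y=np.radians(cur[3]);B=np.array([[np.cos(y),np.sin(y),0],[np.sin(y),-np.cos(y),0],[0,0,-1]])
    out=[];
    for r in rows[i:i+5]:
        out.append([0,0,round((cur[3]-r[3])/5,2)]+[round(v,3) for v in (B@(r[:3]-cur[:3])/60)]+[claw])
    print(json.dumps(out).replace("0.0,","0,"))
    o=out[-1];cur=list(np.array(cur[:3])+B.T@np.array(o[3:6])*60)+[cur[3]-5*o[2]]
json.dump(cur,open("cmd.json","w"))
E
python3 plan.py 1 9 496 256.5 130 91.8 1 496 256.5 110 91.8
```

```text
meas-cmd [0.  0.  0.1] rot [179.99  -0.   165.51] cmdyaw 165.516 t 0.7 w 1.0
[[0, 0, 1.64, -0.771, -0.422, 0.172, 1.0], [0, 0, 3.28, -1.541, -0.843, 0.343, 1.0], [0, 0, 4.91, -2.312, -1.265, 0.515, 1.0], [0, 0, 6.55, -3.082, -1.686, 0.686, 1.0], [0, 0, 8.19, -3.853, -2.108, 0.858, 1.0]]
[[0, 0, 1.64, -0.858, 0.187, 0.171, 1.0], [0, 0, 3.28, -1.716, 0.373, 0.343, 1.0], [0, 0, 4.92, -2.574, 0.56, 0.514, 1.0], [0, 0, 6.55, -3.432, 0.747, 0.686, 1.0], [0, 0, 6.55, -3.432, 0.747, 1.019, 1.0]]
```

>>> {"fn": "apply_moves", "kwargs": {"series": [[0, 0, 1.64, -0.771, -0.422, 0.172, 1], [0, 0, 3.28, -1.541, -0.843, 0.343, 1], [0, 0, 4.91, -2.312, -1.265, 0.515, 1], [0, 0, 6.55, -3.082, -1.686, 0.686, 1], [0, 0, 8.19, -3.853, -2.108, 0.858, 1]]}}

```text
time_s: 1.32
tool_pos: [343.3, 399.4, 171.0]
tool_rot: [180.0, -0.0, 124.3]
force: [0.0, -0.2, -0.1]
grip_width: 1.001
finger_force: 0.0
```

>>> {"fn": "apply_moves", "kwargs": {"series": [[0, 0, 1.64, -0.858, 0.187, 0.171, 1], [0, 0, 3.28, -1.716, 0.373, 0.343, 1], [0, 0, 4.92, -2.574, 0.56, 0.514, 1], [0, 0, 6.55, -3.432, 0.747, 0.686, 1], [0, 0, 6.55, -3.432, 0.747, 1.019, 1]]}}

```text
time_s: 1.95
tool_pos: [498.5, 254.1, 110.1]
tool_rot: [179.9, 0.0, 91.5]
force: [-0.4, 0.7, -0.8]
grip_width: 1.004
finger_force: 0.0
```

```bash
python3 plan.py 1 4 496 256.5 24 91.8 1 496 256.5 24 91.8
```

```text
meas-cmd [ 2.5 -2.4  0.1] rot [1.7989e+02 1.0000e-02 9.1500e+01] cmdyaw 91.816 t 1.95 w 1.004
[[0, 0, 0, -0, -0, 0.358, 1.0], [0, 0, 0, -0, -0, 0.717, 1.0], [0, 0, 0, -0, -0, 1.075, 1.0], [0, 0, 0, -0, -0, 1.434, 1.0], [0, 0, 0, -0, -0, 1.434, 1.0]]
```

>>> {"fn": "apply_moves", "kwargs": {"series": [[0, 0, 0, 0, 0, 0, 1], [0, 0, 0, 0, 0, 0.3, 1], [0, 0, 0, 0, 0, 0.7, 1], [0, 0, 0, 0, 0, 1.1, 1], [0, 0, 0, 0, 0, 1.434, 1]]}}

```text
time_s: 2.58
tool_pos: [495.0, 257.5, 22.7]
tool_rot: [-180.0, -0.0, 91.9]
force: [-0.1, 0.6, 0.4]
grip_width: 0.996
finger_force: 0.0
```

>>> {"fn": "apply_moves", "kwargs": {"series": [[0, 0, 0, 0, 0, 0, 0.8], [0, 0, 0, 0, 0, 0, 0.7], [0, 0, 0, 0, 0, 0, 0.6], [0, 0, 0, 0, 0, 0, 0.5], [0, 0, 0, 0, 0, 0, 0.5]]}}

```text
time_s: 3.2
tool_pos: [496.7, 257.0, 25.3]
tool_rot: [179.9, -0.1, 91.8]
force: [0.2, 0.9, 4.6]
grip_width: 0.723
finger_force: 30.0
```

```bash
cat > look.py <<'E'
import sys
from h import *
Z=dict(sheet=46,base=40,slab=70)
for a in sys.argv[1:]:
    n,z,cam=a.split(",");z=float(z)
    get_image(cam);W=cloud(cam)
    for r in trace(n,cam)[:2]:
        t=r["region"]&(abs(W[...,2]-z)<6);v,u=np.nonzero(t)
        if len(u)>20:P=ray(cam,u,v,z);print(a,round(r["confidence"],2),len(u),"z",np.round(np.nanmedian(W[...,2][t]),1),rect(P))
s=observe();print(np.round(s["tool_pos"],1),np.round(s["tool_rot"],2),s["grip_width"],s["finger_force"],np.round(s["force"],1))
E
python3 look.py sheet,46,scene sheet,46,top
```

```text
sheet,46,scene 0.57 251 z 45.3 (array([499.5, 255.7]), array([106.1,  67.4]), -84.6)
sheet,46,scene 0.15 27 z 46.2 (array([653.5,  83.4]), array([71.7, 12.6]), 66.9)
sheet,46,top 0.79 404 z 45.7 (array([500.2, 222.1]), array([64.4, 42.5]), 2.9)
[496.7 257.   25.3] [ 1.7989e+02 -6.0000e-02  9.1820e+01] 0.7259785062964251 30.00109076499939 [-1.6  1.2  6.2]
```

```bash
python3 plan.py 0.5 1 496 256.5 29 91.8 2 496 256.5 70 91.8 6 471 5 70 92 1 471 5 70 92
```

```text
meas-cmd [0.7 0.4 1.3] rot [ 1.7989e+02 -6.0000e-02  9.1820e+01] cmdyaw 91.816 t 3.5 w 0.726
[[0, 0, 0, -0, -0, -0.084, 0.5], [0, 0, 0, -0, -0, -0.425, 0.5], [0, 0, 0, -0, -0, -0.767, 0.5], [0, 0, -0, -0.696, -0.092, -0.767, 0.5], [0, 0, -0.01, -1.392, -0.183, -0.767, 0.5]]
[[0, 0, -0.01, -0.696, -0.092, -0, 0.5], [0, 0, -0.01, -1.392, -0.185, -0, 0.5], [0, 0, -0.02, -2.088, -0.277, -0, 0.5], [0, 0, -0.03, -2.784, -0.369, -0, 0.5], [0, 0, -0.03, -2.784, -0.369, -0, 0.5]]
```

>>> {"fn": "apply_moves", "kwargs": {"series": [[0, 0, 0, 0, 0, -0.084, 0.5], [0, 0, 0, 0, 0, -0.425, 0.5], [0, 0, 0, 0, 0, -0.767, 0.5], [0, 0, 0, -0.696, -0.092, -0.767, 0.5], [0, 0, -0.01, -1.392, -0.183, -0.767, 0.5]]}}

```text
time_s: 4.12
tool_pos: [488.2, 172.2, 72.2]
tool_rot: [179.8, -0.0, 91.9]
force: [0.7, 0.3, -0.6]
grip_width: 0.725
finger_force: 30.0
```

>>> {"fn": "apply_moves", "kwargs": {"series": [[0, 0, -0.01, -0.696, -0.092, 0, 0.5], [0, 0, -0.01, -1.392, -0.185, 0, 0.5], [0, 0, -0.02, -2.088, -0.277, 0, 0.5], [0, 0, -0.03, -2.784, -0.369, 0, 0.5], [0, 0, -0.03, -2.784, -0.369, 0, 0.5]]}}

```text
time_s: 4.75
tool_pos: [471.3, 2.8, 71.7]
tool_rot: [179.9, 0.0, 91.8]
force: [0.3, 0.3, 0.3]
grip_width: 0.725
finger_force: 30.0
```

>>> {"fn": "apply_moves", "kwargs": {"series": [[0, 0, 0, 0, 0, 0, 0.5], [0, 0, 0, 0, 0, 0, 0.5]]}}

```text
time_s: 5.0
tool_pos: [471.3, 6.0, 70.5]
tool_rot: [180.0, -0.0, 92.1]
force: [0.4, -0.2, 0.1]
grip_width: 0.718
finger_force: 30.0
```

```bash
python3 look.py sheet,92,scene sheet,92,top; python3 -c "
from h import *
im,_=get_image('scene');im2,_=get_image('top')
a=cv2.resize(im[150:270,240:400],None,fx=4,fy=4)[:,:,::-1]
cv2.imwrite('pics/s1.png',a)"
```

```text
sheet,92,scene 0.69 258 z 90.0 (array([482.3,   9.3]), array([113.1,  63.6]), -80.9)
sheet,92,scene 0.22 94 z 86.5 (array([728.5, 225.6]), array([60.8, 57.7]), -55.4)
sheet,92,top 0.65 160 z 90.9 (array([460.9,   5.6]), array([104.4,  35.8]), -88.9)
[471.    5.5  69.9] [-179.99   -0.     92.06] 0.7215414783006907 30.000023245811462 [-0.2 -0.   0. ]
```

View pics/s1.png

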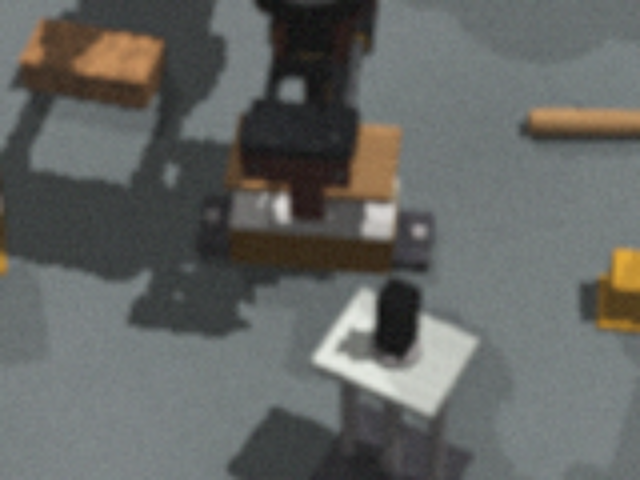

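The sheet is held level above the base (crop 315,150) and roughly centred on it. Next I lower it.

>>> {"fn": "apply_moves", "kwargs": {"series": [[0, 0, 0, 0, 0, 0.3, 0.5], [0, 0, 0, 0, 0, 0.55, 0.5], [0, 0, 0, 0, 0, 0.7, 0.5], [0, 0, 0, 0, 0, 0.74, 0.5], [0, 0, 0, 0, 0, 0.74, 0.5]]}}

```text
time_s: 6.02
tool_pos: [471.0, 5.0, 25.4]
tool_rot: [-180.0, 0.0, 92.0]
force: [-0.5, 0.6, -0.1]
grip_width: 0.725
finger_force: 30.0
```

>>> {"fn": "apply_moves", "kwargs": {"series": [[0, 0, 0, 0, 0, 0.01, 0.5], [0, 0, 0, 0, 0, 0.01, 0.5]]}}

```text
time_s: 6.28
tool_pos: [471.2, 5.0, 25.3]
tool_rot: [180.0, 0.0, 92.0]
force: [-0.2, -0.3, 1.9]
grip_width: 0.726
finger_force: 30.0
```

>>> {"fn": "apply_moves", "kwargs": {"series": [[0, 0, 0, 0, 0, 0, 0.8], [0, 0, 0, 0, 0, 0, 0.9], [0, 0, 0, 0, 0, 0, 1], [0, 0, 0, 0, 0, 0, 1]]}}

```text
time_s: 6.78
tool_pos: [471.0, 5.0, 24.9]
tool_rot: [-180.0, -0.0, 92.0]
force: [0.2, -0.1, 0.1]
grip_width: 1.0
finger_force: 0.0
```

>>> {"fn": "apply_moves", "kwargs": {"series": [[0, 0, 0, 0, 0, -0.3, 1], [0, 0, 0, 0, 0, -0.9, 1], [0, 0, 0, 0, 0, -1.6, 1], [0, 0, 0, 0, 0, -2.2, 1]]}}

```text
time_s: 7.28
tool_pos: [471.3, 5.0, 160.3]
tool_rot: [179.9, 0.0, 92.0]
force: [0.6, -0.2, -0.7]
grip_width: 1.002
finger_force: 0.0
```

```bash
python3 - <<'E'
import json
json.dump([471.0,5.0,25-0.0+132,92.0],open("cmd.json","w"))
E
python3 plan.py 1 8 531.6 -253.2 160 109.8 2 531.6 -253.2 160 109.8
```

```text
meas-cmd [ 0.3 -0.   3.3] rot [1.7985e+02 1.0000e-02 9.2020e+01] cmdyaw 92.0 t 7.28 w 1.002
[[0, 0, -0.44, -0.542, 0.107, -0.006, 1.0], [0, 0, -0.89, -1.084, 0.215, -0.012, 1.0], [0, 0, -1.33, -1.626, 0.322, -0.019, 1.0], [0, 0, -1.78, -2.168, 0.43, -0.025, 1.0], [0, 0, -2.22, -2.71, 0.537, -0.031, 1.0]]
[[0, 0, -0.45, -0.553, 0.001, -0.006, 1.0], [0, 0, -0.9, -1.105, 0.002, -0.013, 1.0], [0, 0, -1.34, -1.658, 0.003, -0.019, 1.0], [0, 0, -1.34, -1.658, 0.003, -0.019, 1.0], [0, 0, -1.34, -1.658, 0.003, -0.019, 1.0]]
```

>>> {"fn": "apply_moves", "kwargs": {"series": [[0, 0, -0.44, -0.542, 0.107, -0.006, 1], [0, 0, -0.89, -1.084, 0.215, -0.012, 1], [0, 0, -1.33, -1.626, 0.322, -0.019, 1], [0, 0, -1.78, -2.168, 0.43, -0.025, 1], [0, 0, -2.22, -2.71, 0.537, -0.031, 1]]}}

```text
time_s: 7.9
tool_pos: [509.3, -157.5, 160.5]
tool_rot: [179.9, 0.0, 103.2]
force: [0.6, 0.6, -0.8]
grip_width: 0.996
finger_force: 0.0
```

>>> {"fn": "apply_moves", "kwargs": {"series": [[0, 0, -0.45, -0.553, 0.001, -0.006, 1], [0, 0, -0.9, -1.105, 0.002, -0.013, 1], [0, 0, -1.34, -1.658, 0.003, -0.019, 1], [0, 0, -1.34, -1.658, 0.003, -0.019, 1], [0, 0, -1.34, -1.658, 0.003, -0.019, 1]]}}

```text
time_s: 8.52
tool_pos: [531.7, -252.8, 160.8]
tool_rot: [180.0, 0.0, 109.8]
force: [0.9, -0.4, 0.6]
grip_width: 0.998
finger_force: 0.0
```

```bash
python3 look.py sheet,46,scene sheet,46,top slab,70,scene base,40,top; python3 -c "
from h import *
im,_=get_image('top');im2,_=get_image('scene')
a=np.vstack([cv2.resize(i,None,fx=8,fy=8,interpolation=cv2.INTER_CUBIC)[:,:,::-1] for i in (im[205:242,280:360],im2[185:222,280:360])])
cv2.imwrite('pics/s2.png',a)"
```

```text
sheet,46,scene 0.83 693 z 44.9 (array([476.8,   6.9]), array([109.9,  68.5]), -87.8)
sheet,46,top 0.94 986 z 46.0 (array([473.5,   4.1]), array([108.8,  64.1]), -87.0)
slab,70,scene 0.57 624 z 68.7 (array([ 533.9, -251.4]), array([109.2,  60.4]), -69.8)
base,40,top 0.65 39 z 39.6 (array([481.2,   4.7]), array([27.5, 15.1]), -88.9)
base,40,top 0.53 546 z 39.8 (array([492.9, 256.1]), array([100.1,  32.9]), -88.9)
[ 531.7 -253.1  160. ] [180.    -0.   109.82] 1.0000330030724656 0.0 [ 0.  -0.4  0.4]
```

View pics/s2.png

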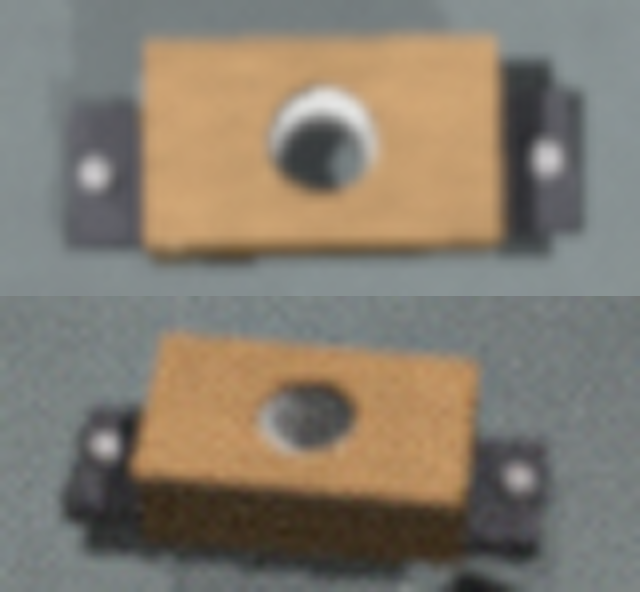

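```bash
cat > fine.py <<'E'
from h import *
# top-face pose by subpixel colour segmentation: kind 'w' white / 'b' brown; box u0,u1,v0,v1
def face(cam,im,box,z,kind,save=None,thr=None,S=8):
    u0,u1,v0,v1=box;c=im[v0:v1,u0:u1].astype(np.float32)
    g=c[...,2] if kind=='w' else c[...,0]-c[...,2]
    g=cv2.resize(g,None,fx=S,fy=S,interpolation=cv2.INTER_CUBIC);g=np.clip(g,0,255)
    if thr is None: thr=cv2.threshold(g.astype(np.uint8),0,255,cv2.THRESH_OTSU)[0]
    m=(g>thr).astype(np.uint8)
    cs,_=cv2.findContours(m,cv2.RETR_EXTERNAL,cv2.CHAIN_APPROX_NONE);ct=max(cs,key=cv2.contourArea)
    f=np.zeros_like(m);cv2.drawContours(f,[ct],-1,1,-1)
    v,u=np.nonzero(f);P=ray(cam,(u+.5)/S-.5+u0,(v+.5)/S-.5+v0,z)
    w,V=np.linalg.eigh(np.cov(P.T));a=np.degrees(np.arctan2(V[1,1],V[0,1]))
    h=f*(1-m);vh,uh=np.nonzero(h)
    if save: cv2.imwrite(save,m*255)
    hc=ray(cam,[(np.median(uh)+.5)/S-.5+u0],[(np.median(vh)+.5)/S-.5+v0],z)[0].round(1) if len(uh) else None
    return P.mean(0).round(2),(np.sqrt(12*w[::-1])).round(1),round((a+90)%180-90,2),"hole",hc,"thr",thr
E
python3 - <<'E'
from fine import *
t0=np.load("top_i.npy");s0=np.load("scene_i.npy");t=get_image("top")[0];s=get_image("scene")[0]
print("base0 top",face("top",t0,(290,352,206,244),40,'w','pics/m1.png'));print("base0 sc",face("scene",s0,(285,352,185,222),40,'w','pics/m2.png'))
print("sheet0 top",face("top",t0,(190,252,192,234),46,'b'));print("sheet0 sc",face("scene",s0,(382,443,200,232),46,'b'))
print("sheet top",face("top",t,(290,352,200,244),46,'b','pics/m3.png'));print("sheet sc",face("scene",s,(285,352,185,222),46,'b','pics/m4.png'))
print("slab0 top",face("top",t0,(395,460,180,224),70,'w','pics/m5.png'));print("slab0 sc",face("scene",s0,(190,250,183,225),70,'w'))
ms=[cv2.resize(cv2.imread(f"pics/m{i}.png"),(380,200)) for i in range(1,5)]
cv2.imwrite("pics/m.png",np.vstack([np.hstack(ms[:2]),np.hstack(ms[2:])]))
E
```

```text
base0 top (array([468.94,   4.07]), array([109.9,  54.7]), np.float64(-86.77), 'hole', array([468.2,   4.3]), 'thr', 174.0)
base0 sc (array([467.83,   5.13]), array([111. ,  56.8]), np.float64(-87.35), 'hole', array([469.3,   6.2]), 'thr', 144.0)
sheet0 top (array([493.15, 252.92]), array([113.7,  63.6]), np.float64(-89.89), 'hole', None, 'thr', 44.0)
sheet0 sc (array([502.84, 254.76]), array([111.3,  78.8]), np.float64(-77.97), 'hole', array([530.5, 251.7]), 'thr', 42.0)
sheet top (array([471.52,   3.93]), array([110.7,  65.9]), np.float64(-87.41), 'hole', array([473.1,   3.8]), 'thr', 41.0)
sheet sc (array([474.83,   6.37]), array([111.5,  66.2]), np.float64(-87.8), 'hole', array([473.8,   5.3]), 'thr', 44.0)
slab0 top (array([ 529.79, -256.46]), array([110. ,  54.6]), np.float64(-69.77), 'hole', array([ 528.8, -255.9]), 'thr', 175.0)
slab0 sc (array([ 529.28, -255.88]), array([111.5,  57.5]), np.float64(-69.97), 'hole', array([ 529.7, -253.8]), 'thr', 143.0)
```

View pics/m.png

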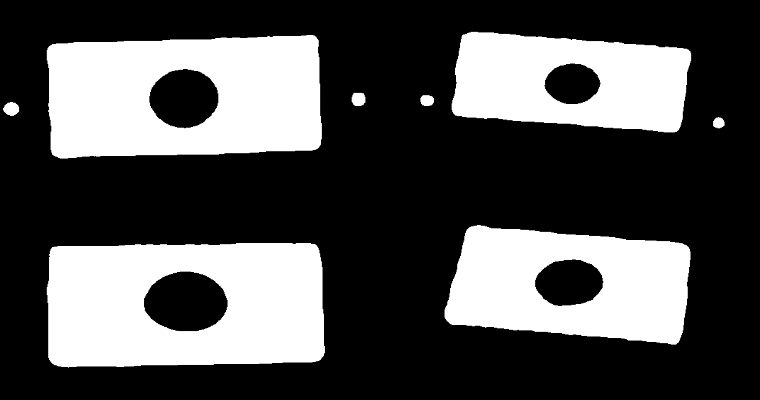

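The masks are clean. The sheet sits about 4.3 mm too far in +x and 0.5° off, so I'll regrasp and shift it.

```bash
python3 plan.py 1 7 471 5 120 92 1 471 5 120 92 2 471 5 60 92 2 471 5 25 92 3 471 5 25 92
```

```text
meas-cmd [ 0.   0.  -0.1] rot [-180.     -0.    109.81] cmdyaw 109.8 t 9.32 w 1.006
[[0, 0, 0.51, 0.627, 0.073, 0.095, 1.0], [0, 0, 1.02, 1.255, 0.145, 0.19, 1.0], [0, 0, 1.53, 1.882, 0.218, 0.286, 1.0], [0, 0, 2.03, 2.509, 0.29, 0.381, 1.0], [0, 0, 2.54, 3.137, 0.363, 0.476, 1.0]]
[[0, 0, 0.51, 0.628, -0.068, 0.095, 1.0], [0, 0, 1.02, 1.256, -0.135, 0.191, 1.0], [0, 0, 1.02, 1.256, -0.135, 0.191, 1.0], [0, 0, 1.02, 1.256, -0.135, 0.691, 1.0], [0, 0, 1.02, 1.256, -0.135, 1.191, 1.0]]
[[0, 0, 0, -0, 0, 0.291, 1.0], [0, 0, 0, -0, 0, 0.583, 1.0], [0, 0, 0, -0, 0, 0.583, 1.0], [0, 0, 0, -0, 0, 0.583, 1.0], [0, 0, 0, -0, 0, 0.583, 1.0]]
```

>>> {"fn": "apply_moves", "kwargs": {"series": [[0, 0, 0.51, 0.627, 0.073, 0.095, 1], [0, 0, 1.02, 1.255, 0.145, 0.19, 1], [0, 0, 1.53, 1.882, 0.218, 0.286, 1], [0, 0, 2.03, 2.509, 0.29, 0.381, 1], [0, 0, 2.54, 3.137, 0.363, 0.476, 1]]}}

```text
time_s: 9.95
tool_pos: [488.0, -67.7, 131.4]
tool_rot: [180.0, 0.0, 97.0]
force: [-0.2, 0.2, -0.5]
grip_width: 0.996
finger_force: 0.0
```

>>> {"fn": "apply_moves", "kwargs": {"series": [[0, 0, 0.51, 0.628, -0.068, 0.095, 1], [0, 0, 1.02, 1.256, -0.135, 0.191, 1], [0, 0, 1.02, 1.256, -0.135, 0.191, 1], [0, 0, 1.02, 1.256, -0.135, 0.691, 1], [0, 0, 1.02, 1.256, -0.135, 1.191, 1]]}}

```text
time_s: 10.58
tool_pos: [471.7, 4.1, 60.0]
tool_rot: [179.9, 0.0, 92.0]
force: [0.5, -0.0, -0.1]
grip_width: 1.0
finger_force: 0.0
```

>>> {"fn": "apply_moves", "kwargs": {"series": [[0, 0, 0, 0, 0, 0.291, 1], [0, 0, 0, 0, 0, 0.583, 1], [0, 0, 0, 0, 0, 0.583, 1], [0, 0, 0, 0, 0, 0.583, 0.8], [0, 0, 0, 0, 0, 0.583, 0.7]]}}

```text
time_s: 11.2
tool_pos: [471.7, 5.0, 26.2]
tool_rot: [179.9, 0.0, 92.0]
force: [-0.2, -0.6, 0.3]
grip_width: 0.812
finger_force: 0.0
```

>>> {"fn": "apply_moves", "kwargs": {"series": [[0, 0, 0, 0, 0, 0, 0.5], [0, 0, 0, 0, 0, 0, 0.5], [0, 0, 0, 0, 0, 0, 0.5]]}}

```text
time_s: 11.58
tool_pos: [471.5, 5.0, 25.9]
tool_rot: [179.9, 0.0, 92.0]
force: [0.3, 0.9, 4.3]
grip_width: 0.725
finger_force: 30.0
```

```bash
python3 plan.py 0.5 1 471 5 28 92 2 466.7 5 28 92.6 2 466.7 5 25 92.6
```

```text
meas-cmd [0.6 0.  0.9] rot [1.7991e+02 1.0000e-02 9.2020e+01] cmdyaw 92.0 t 11.57 w 0.725
[[0, 0, 0, -0, 0, -0.05, 0.5], [0, 0, -0.06, 0.001, -0.035, -0.05, 0.5], [0, 0, -0.12, 0.002, -0.071, -0.05, 0.5], [0, 0, -0.12, 0.002, -0.071, -0.025, 0.5], [0, 0, -0.12, 0.002, -0.071, -0, 0.5]]
```

>>> {"fn": "apply_moves", "kwargs": {"series": [[0, 0, 0, 0, 0, -0.05, 0.5], [0, 0, -0.06, 0, -0.035, -0.05, 0.5], [0, 0, -0.12, 0.002, -0.071, -0.05, 0.5], [0, 0, -0.12, 0.002, -0.071, -0.05, 0.5], [0, 0, -0.12, 0.002, -0.071, 0, 0.5]]}}

```text
time_s: 12.2
tool_pos: [466.9, 5.0, 25.7]
tool_rot: [180.0, 0.0, 92.6]
force: [-6.4, -0.1, 19.8]
grip_width: 0.723
finger_force: 30.0
```

>>> {"fn": "apply_moves", "kwargs": {"series": [[0, 0, 0, 0, 0, 0, 0.5], [0, 0, 0, 0, 0, 0, 0.8], [0, 0, 0, 0, 0, 0, 0.9], [0, 0, 0, 0, 0, 0, 1], [0, 0, 0, 0, 0, 0, 1]]}}

```text
time_s: 12.82
tool_pos: [466.6, 5.0, 24.8]
tool_rot: [-180.0, -0.0, 92.6]
force: [-0.7, -0.3, -0.3]
grip_width: 1.001
finger_force: 0.0
```

>>> {"fn": "apply_moves", "kwargs": {"series": [[0, 0, 0, 0, 0, -0.3, 1], [0, 0, 0, 0, 0, -0.9, 1], [0, 0, 0, 0, 0, -1.6, 1], [0, 0, 0, 0, 0, -2.2, 1]]}}

```text
time_s: 13.32
tool_pos: [467.0, 5.0, 160.3]
tool_rot: [179.9, 0.0, 92.6]
force: [-0.1, -0.5, 0.7]
grip_width: 0.998
finger_force: 0.0
```

```bash
echo '[466.74,4.85,157.0,92.6]'>cmd.json
python3 plan.py 1 7 527.2 -254.9 160 110.1 3 527.2 -254.9 160 110.1
```

```text
meas-cmd [0.3 0.2 3.3] rot [1.7986e+02 1.0000e-02 9.2610e+01] cmdyaw 92.6 t 13.32 w 0.998
[[0, 0, -0.5, -0.624, 0.116, -0.007, 1.0], [0, 0, -1.0, -1.249, 0.231, -0.014, 1.0], [0, 0, -1.5, -1.873, 0.347, -0.021, 1.0], [0, 0, -2.0, -2.497, 0.463, -0.029, 1.0], [0, 0, -2.5, -3.122, 0.579, -0.036, 1.0]]
[[0, 0, -0.5, -0.634, -0.022, -0.007, 1.0], [0, 0, -1.0, -1.269, -0.044, -0.014, 1.0], [0, 0, -1.0, -1.269, -0.044, -0.014, 1.0], [0, 0, -1.0, -1.269, -0.044, -0.014, 1.0], [0, 0, -1.0, -1.269, -0.044, -0.014, 1.0]]
```

>>> {"fn": "apply_moves", "kwargs": {"series": [[0, 0, -0.5, -0.624, 0.116, -0.007, 1], [0, 0, -1, -1.249, 0.231, -0.014, 1], [0, 0, -1.5, -1.873, 0.347, -0.021, 1], [0, 0, -2, -2.497, 0.463, -0.029, 1], [0, 0, -2.5, -3.122, 0.579, -0.036, 1]]}}

```text
time_s: 13.95
tool_pos: [510.4, -181.9, 160.8]
tool_rot: [179.9, 0.1, 105.2]
force: [0.6, 0.3, -0.5]
grip_width: 1.0
finger_force: 0.0
```

>>> {"fn": "apply_moves", "kwargs": {"series": [[0, 0, -0.5, -0.634, -0.022, -0.007, 1], [0, 0, -1, -1.269, -0.044, -0.014, 1], [0, 0, -1, -1.269, -0.044, -0.014, 1], [0, 0, -1, -1.269, -0.044, -0.014, 1], [0, 0, -1, -1.269, -0.044, -0.014, 1]]}}

```text
time_s: 14.58
tool_pos: [527.4, -253.6, 160.7]
tool_rot: [180.0, 0.0, 110.2]
force: [-0.5, 0.1, -0.7]
grip_width: 0.995
finger_force: 0.0
```

```bash
python3 - <<'E'
from fine import *
t=get_image("top")[0];s=get_image("scene")[0]
print("sheet top",face("top",t,(290,352,200,244),46,'b'));print("sheet sc",face("scene",s,(285,352,185,222),46,'b'))
a=np.vstack([cv2.resize(i,None,fx=8,fy=8,interpolation=cv2.INTER_CUBIC)[:,:,::-1] for i in (t[205:242,280:360],s[185:222,280:360])])
cv2.imwrite('pics/s3.png',a)
E
python3 look.py sheet,46,scene sheet,46,top; python3 plan.py 1 2 527.2 -254.9 120 110.1 2 527.2 -254.9 64 110.1 1 527.2 -254.9 45 110.1
```

```text
sheet top (array([467.97,   3.7 ]), array([110.7,  64.7]), np.float64(-87.43), 'hole', array([468.4,   3.7]), 'thr', 41.0)
sheet sc (array([470.52,   6.34]), array([111.2,  66.2]), np.float64(-87.45), 'hole', array([469.2,   5.5]), 'thr', 45.0)
sheet,46,scene 0.64 673 z 44.9 (array([472.4,   6.9]), array([110. ,  68.3]), -87.4)
sheet,46,top 0.56 982 z 45.9 (array([469.3,   3.4]), array([109.1,  62.4]), -88.9)
[ 527.3 -254.5  160.1] [180.     0.   110.13] 0.9998940352544291 0.0 [ 0.4 -0.6  0. ]
meas-cmd [0.  0.4 0.1] rot [180.     0.   110.13] cmdyaw 110.1 t 14.97 w 1.0
[[0, 0, 0, 0, -0, 0.333, 1.0], [0, 0, 0, 0, -0, 0.667, 1.0], [0, 0, 0, 0, -0, 1.133, 1.0], [0, 0, 0, 0, -0, 1.6, 1.0], [0, 0, 0, 0, -0, 1.917, 1.0]]
```

View pics/s3.png

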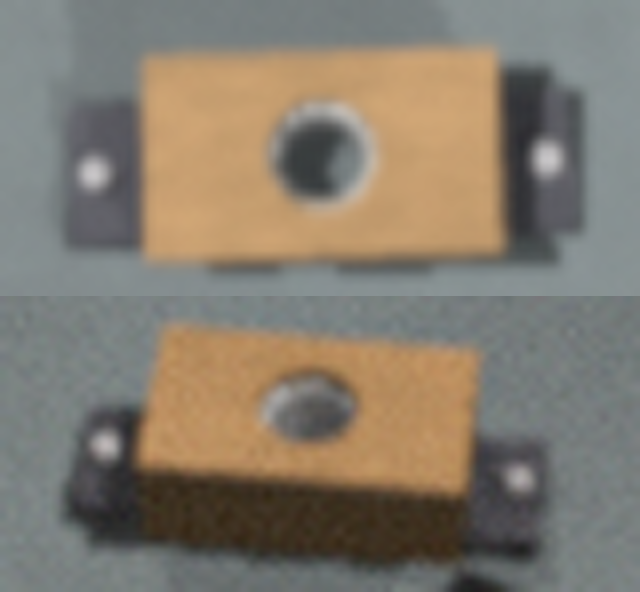

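The rings in both views (322,155 and 308,408) are now concentric. On to the slab.

>>> {"fn": "apply_moves", "kwargs": {"series": [[0, 0, 0, 0, 0, 0.333, 1], [0, 0, 0, 0, 0, 0.667, 1], [0, 0, 0, 0, 0, 1.133, 1], [0, 0, 0, 0, 0, 1.6, 1], [0, 0, 0, 0, 0, 1.917, 1]]}}

```text
time_s: 15.6
tool_pos: [525.9, -254.0, 41.5]
tool_rot: [-179.9, -0.2, 110.1]
force: [0.0, 0.4, 0.8]
grip_width: 1.002
finger_force: 0.0
```

>>> {"fn": "apply_moves", "kwargs": {"series": [[0, 0, 0, 0, 0, 0, 1], [0, 0, 0, 0, 0, 0, 0.8], [0, 0, 0, 0, 0, 0, 0.7], [0, 0, 0, 0, 0, 0, 0.6], [0, 0, 0, 0, 0, 0, 0.4]]}}

```text
time_s: 16.23
tool_pos: [527.6, -254.9, 45.6]
tool_rot: [180.0, 0.1, 110.1]
force: [-0.5, 0.7, 0.5]
grip_width: 0.611
finger_force: 30.0
```

>>> {"fn": "apply_moves", "kwargs": {"series": [[0, 0, 0, 0, 0, 0, 0.4], [0, 0, 0, 0, 0, 0, 0.4], [0, 0, 0, 0, 0, 0, 0.4]]}}

```text
time_s: 16.6
tool_pos: [527.6, -254.9, 45.6]
tool_rot: [180.0, 0.0, 110.1]
force: [-0.1, 0.5, 4.1]
grip_width: 0.612
finger_force: 30.0
```

```bash
python3 plan.py 0.4 2 527.2 -254.9 60 110.1 2 527.2 -254.9 100 110.1 7 466.7 5 100 92.6 4 466.7 5 100 92.6
```

```text
meas-cmd [0.4 0.  0.7] rot [1.7996e+02 5.0000e-02 1.1011e+02] cmdyaw 110.1 t 16.6 w 0.612
[[0, 0, 0, 0, -0, -0.125, 0.4], [0, 0, 0, 0, -0, -0.25, 0.4], [0, 0, 0, 0, -0, -0.584, 0.4], [0, 0, 0, 0, -0, -0.917, 0.4], [0, 0, 0.5, 0.631, 0.077, -0.917, 0.4]]
[[0, 0, 0.5, 0.633, 0.05, 0, 0.4], [0, 0, 1.0, 1.267, 0.1, 0, 0.4], [0, 0, 1.5, 1.9, 0.149, 0, 0.4], [0, 0, 2.0, 2.533, 0.199, 0, 0.4], [0, 0, 2.5, 3.167, 0.249, 0, 0.4]]
[[0, 0, 0.5, 0.629, -0.088, 0, 0.4], [0, 0, 0.5, 0.629, -0.088, 0, 0.4], [0, 0, 0.5, 0.629, -0.088, 0, 0.4], [0, 0, 0.5, 0.629, -0.088, 0, 0.4], [0, 0, 0.5, 0.629, -0.088, 0, 0.4]]
```

>>> {"fn": "apply_moves", "kwargs": {"series": [[0, 0, 0, 0, 0, -0.125, 0.4], [0, 0, 0, 0, 0, -0.25, 0.4], [0, 0, 0, 0, 0, -0.584, 0.4], [0, 0, 0, 0, 0, -0.917, 0.4], [0, 0, 0.5, 0.631, 0.077, -0.917, 0.4]]}}

```text
time_s: 17.23
tool_pos: [520.0, -219.4, 103.9]
tool_rot: [179.8, 0.3, 107.4]
force: [1.0, 1.3, -1.2]
grip_width: 0.611
finger_force: 30.0
```

>>> {"fn": "apply_moves", "kwargs": {"series": [[0, 0, 0.5, 0.633, 0.05, 0, 0.4], [0, 0, 1, 1.267, 0.1, 0, 0.4], [0, 0, 1.5, 1.9, 0.149, 0, 0.4], [0, 0, 2, 2.533, 0.199, 0, 0.4], [0, 0, 2.5, 3.167, 0.249, 0, 0.4]]}}

```text
time_s: 17.85
tool_pos: [475.4, -30.9, 101.8]
tool_rot: [179.9, 0.0, 95.0]
force: [0.9, 0.5, -0.8]
grip_width: 0.612
finger_force: 30.0
```

>>> {"fn": "apply_moves", "kwargs": {"series": [[0, 0, 0.5, 0.629, -0.088, 0, 0.4], [0, 0, 0.5, 0.629, -0.088, 0, 0.4], [0, 0, 0.5, 0.629, -0.088, 0, 0.4], [0, 0, 0.5, 0.629, -0.088, 0, 0.4], [0, 0, 0.5, 0.629, -0.088, 0, 0.4]]}}

```text
time_s: 18.48
tool_pos: [466.8, 4.4, 100.0]
tool_rot: [-180.0, 0.0, 92.5]
force: [-0.4, -0.4, -1.4]
grip_width: 0.614
finger_force: 30.0
```

```bash
python3 plan.py 0.4 3 466.7 5 56 92.6 2 466.7 5 52 92.6; python3 look.py slab,125,top slab,125,scene
```

```text
meas-cmd [ 0.1 -0.6  0. ] rot [-1.7999e+02  1.0000e-02  9.2540e+01] cmdyaw 92.6 t 18.48 w 0.614
[[0, 0, 0, -0, -0, 0.244, 0.4], [0, 0, 0, -0, -0, 0.489, 0.4], [0, 0, 0, -0, -0, 0.733, 0.4], [0, 0, 0, -0, -0, 0.767, 0.4], [0, 0, 0, -0, -0, 0.8, 0.4]]
slab,125,top 0.58 138 z 124.2 (array([457.8,   5.5]), array([101.1,  32.4]), -88.9)
slab,125,scene 0.59 234 z 123.1 (array([481. ,   8.8]), array([115.7,  58. ]), -76.4)
[466.7   5.   99.9] [-179.99   -0.     92.6 ] 0.6168989644966966 29.995994567871094 [ 0.2  0.5 -1.2]
```

>>> {"fn": "apply_moves", "kwargs": {"series": [[0, 0, 0, 0, 0, 0.244, 0.4], [0, 0, 0, 0, 0, 0.489, 0.4], [0, 0, 0, 0, 0, 0.7, 0.4], [0, 0, 0, 0, 0, 0.767, 0.4], [0, 0, 0, 0, 0, 0.8, 0.4]]}}

```text
time_s: 19.4
tool_pos: [466.6, 5.2, 51.7]
tool_rot: [-180.0, -0.0, 92.6]
force: [0.9, 0.9, -0.4]
grip_width: 0.613
finger_force: 30.0
```

>>> {"fn": "apply_moves", "kwargs": {"series": [[0, 0, 0, 0, 0, 0.01, 0.4], [0, 0, 0, 0, 0, 0.01, 0.4]]}}

```text
time_s: 19.65
tool_pos: [467.0, 5.1, 51.8]
tool_rot: [180.0, 0.0, 92.6]
force: [0.6, -0.4, -1.4]
grip_width: 0.611
finger_force: 30.0
```

>>> {"fn": "apply_moves", "kwargs": {"series": [[0, 0, 0, 0, 0, 0.01, 0.4], [0, 0, 0, 0, 0, 0.01, 0.4]]}}

```text
time_s: 19.9
tool_pos: [467.0, 5.2, 51.6]
tool_rot: [179.9, 0.0, 92.6]
force: [-1.5, -0.0, 3.5]
grip_width: 0.612
finger_force: 30.0
```

>>> {"fn": "apply_moves", "kwargs": {"series": [[0, 0, 0, 0, 0, 0, 0.7], [0, 0, 0, 0, 0, 0, 0.8], [0, 0, 0, 0, 0, 0, 0.9], [0, 0, 0, 0, 0, 0, 1]]}}

```text
time_s: 20.4
tool_pos: [466.6, 5.2, 50.7]
tool_rot: [-180.0, -0.0, 92.6]
force: [-0.1, -1.0, -0.0]
grip_width: 0.969
finger_force: 0.0
```

>>> {"fn": "apply_moves", "kwargs": {"series": [[0, 0, 0, 0, 0, -0.3, 1], [0, 0, 0, 0, 0, -0.9, 1], [0, 0, 0, 0, 0, -1.7, 1], [0, 0, 0, 0, 0, -2.5, 1], [0, 0, 0, 0, 0, -3, 1]]}}

```text
time_s: 21.02
tool_pos: [467.2, 5.1, 235.3]
tool_rot: [179.7, 0.0, 92.6]
force: [1.0, 0.2, 0.2]
grip_width: 1.001
finger_force: 0.0
```

```bash
echo '[466.7,5,230.8,92.6]'>cmd.json
python3 plan.py 1 4 649 81.5 235 69.7 1 649 81.5 235 69.7
```

```text
meas-cmd [0.5 0.1 4.5] rot [1.7972e+02 3.0000e-02 9.2620e+01] cmdyaw 92.6 t 21.02 w 1.001
[[0, 0, 1.14, 0.284, 0.773, -0.018, 1.0], [0, 0, 2.29, 0.568, 1.547, -0.035, 1.0], [0, 0, 3.43, 0.852, 2.32, -0.052, 1.0], [0, 0, 4.58, 1.136, 3.093, -0.07, 1.0], [0, 0, 4.58, 1.136, 3.093, -0.07, 1.0]]
```

>>> {"fn": "apply_moves", "kwargs": {"series": [[0, 0, 1.14, 0.284, 0.773, -0.018, 1], [0, 0, 2.29, 0.568, 1.547, -0.035, 1], [0, 0, 3.43, 0.852, 2.32, -0.052, 1], [0, 0, 4.58, 1.136, 3.093, -0.07, 1], [0, 0, 4.58, 1.136, 3.093, -0.07, 1]]}}

```text
time_s: 21.65
tool_pos: [650.6, 82.9, 231.7]
tool_rot: [-179.7, 0.1, 69.8]
force: [-0.1, -0.3, -1.8]
grip_width: 1.0
finger_force: 0.0
```

```bash
python3 look.py slab,76,top
python3 - <<'E'
from fine import *
t=get_image("top")[0];s=get_image("scene")[0];t0=np.load("top_i.npy");s0=np.load("scene_i.npy")
print("slab top",face("top",t,(288,354,200,240),76,'w'));print("slab sc",face("scene",s,(280,356,170,215),76,'w'))
print("stand0 top",face("top",t0,(262,315,120,165),130,'w','pics/m6.png'));print("stand0 sc",face("scene",s0,(310,365,215,255),130,'w'))
a=np.vstack([cv2.resize(i,None,fx=8,fy=8,interpolation=cv2.INTER_CUBIC)[:,:,::-1] for i in (t[202:239,280:360],s[175:212,280:360])])
cv2.imwrite('pics/s4.png',a)
E
```

```text
slab,76,top 0.91 547 z 76.0 (array([469.4, -14.9]), array([70.2, 53.4]), -88.9)
[648.6  81.5 236.2] [ 1.7995e+02 -1.0000e-02  6.9750e+01] 0.9983287137393213 0.0 [-0.9 -0.5 -0.3]
slab top (array([470.84, -20.29]), array([68.5, 59.8]), np.float64(83.14), 'hole', None, 'thr', 162.0)
slab sc (array([455.58, -56.92]), array([147.7,  69.3]), np.float64(-15.39), 'hole', None, 'thr', 86.0)
stand0 top (array([649.57,  81.9 ]), array([77.8, 62.6]), np.float64(72.62), 'hole', array([654.2,  78.8]), 'thr', 169.0)
stand0 sc (array([653.33,  86.3 ]), array([87.8, 64.3]), np.float64(79.55), 'hole', None, 'thr', 148.0)
```

View pics/s4.png

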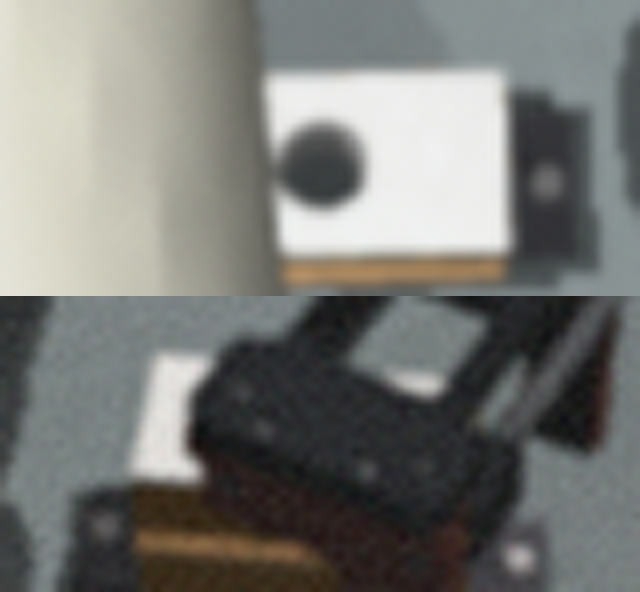

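The arm hides half the slab, so I'll step aside for a clean check.

```bash
python3 plan.py 1 4 580 260 240 69.7 1 580 260 240 69.7
```

```text
meas-cmd [-0.7 -0.2  2.2] rot [ 1.7986e+02 -6.0000e-02  6.9720e+01] cmdyaw 69.69999999999999 t 21.9 w 1.006
[[0, 0, 0, 0.598, -0.528, -0.021, 1.0], [0, 0, 0, 1.196, -1.055, -0.042, 1.0], [0, 0, -0, 1.793, -1.583, -0.062, 1.0], [0, 0, -0, 2.391, -2.111, -0.083, 1.0], [0, 0, -0, 2.391, -2.111, -0.083, 1.0]]
```

>>> {"fn": "apply_moves", "kwargs": {"series": [[0, 0, 0, 0.598, -0.528, -0.021, 1], [0, 0, 0, 1.196, -1.055, -0.042, 1], [0, 0, 0, 1.793, -1.583, -0.062, 1], [0, 0, 0, 2.391, -2.111, -0.083, 1], [0, 0, 0, 2.391, -2.111, -0.083, 1]]}}

```text
time_s: 22.52
tool_pos: [577.9, 262.5, 242.2]
tool_rot: [179.9, -0.1, 70.0]
force: [-0.1, 0.2, 0.5]
grip_width: 0.998
finger_force: 0.0
```

```bash
python3 look.py slab,76,top slab,76,scene
python3 - <<'E'
from fine import *
t=get_image("top")[0];s=get_image("scene")[0]
print("slab top",face("top",t,(290,352,200,240),76,'w'));print("slab sc",face("scene",s,(285,352,165,215),76,'w'))
a=np.vstack([cv2.resize(i,None,fx=8,fy=8,interpolation=cv2.INTER_CUBIC)[:,:,::-1] for i in (t[202:239,280:360],s[175:212,280:360])])
cv2.imwrite('pics/s5.png',a)
E
```

```text
slab,76,top 0.83 918 z 76.0 (array([469. ,   4.5]), array([108.9,  53.4]), -88.9)
slab,76,scene 0.87 589 z 74.9 (array([474. ,   7.3]), array([109.3,  59. ]), -85.4)
[580.3 258.8 240.3] [179.97  -0.    69.61] 0.9982805975429895 0.0 [ 0.8 -0.1  0.4]
slab top (array([478.99,  15.55]), array([75.6, 40.7]), np.float64(-75.83), 'hole', None, 'thr', 165.0)
slab sc (array([441.74,  34.25]), array([147.4, 126.6]), np.float64(-28.42), 'hole', array([467.7,   4.5]), 'thr', 94.0)
```

View pics/s5.png

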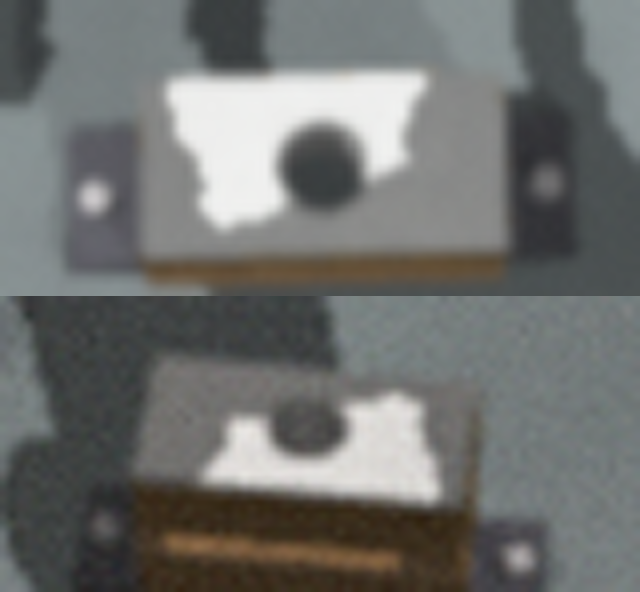

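```bash
python3 plan.py 1 4 647 82.3 240 69.7 1 647 82.3 240 69.7 1 647 82.3 238 69.7 2 647 82.3 170 69.7 2 647 82.3 143 69.7
```

```text
meas-cmd [ 0.3 -0.9  0. ] rot [1.800e+02 1.000e-02 6.962e+01] cmdyaw 69.69999999999999 t 22.93 w 1.0
[[0, 0, 0, -0.598, 0.519, -0, 1.0], [0, 0, 0, -1.195, 1.038, -0, 1.0], [0, 0, -0, -1.793, 1.556, -0, 1.0], [0, 0, -0, -2.39, 2.075, -0, 1.0], [0, 0, -0, -2.39, 2.075, -0, 1.0]]
[[0, 0, -0, -0, 0, 0.033, 1.0], [0, 0, -0, -0, 0, 0.6, 1.0], [0, 0, -0, -0, 0, 1.166, 1.0], [0, 0, -0, -0, 0, 1.391, 1.0], [0, 0, -0, -0, 0, 1.616, 1.0]]
```

>>> {"fn": "apply_moves", "kwargs": {"series": [[0, 0, 0, -0.598, 0.519, 0, 1], [0, 0, 0, -1.195, 1.038, 0, 1], [0, 0, 0, -1.793, 1.556, 0, 1], [0, 0, 0, -2.39, 2.075, 0, 1], [0, 0, 0, -2.39, 2.075, 0, 1]]}}

```text
time_s: 23.55
tool_pos: [647.8, 78.5, 239.2]
tool_rot: [-180.0, 0.1, 69.4]
force: [0.3, 0.6, 0.1]
grip_width: 0.999
finger_force: 0.0
```

>>> {"fn": "apply_moves", "kwargs": {"series": [[0, 0, 0, 0, 0, 0.033, 1], [0, 0, 0, 0, 0, 0.6, 1], [0, 0, 0, 0, 0, 1.166, 1], [0, 0, 0, 0, 0, 1.45, 1], [0, 0, 0, 0, 0, 1.616, 1]]}}

```text
time_s: 24.18
tool_pos: [646.6, 83.4, 142.4]
tool_rot: [-180.0, 0.0, 69.8]
force: [0.4, -0.4, -0.1]
grip_width: 0.999
finger_force: 0.0
```

>>> {"fn": "apply_moves", "kwargs": {"series": [[0, 0, 0, 0, 0, 0, 0.8], [0, 0, 0, 0, 0, 0, 0.6], [0, 0, 0, 0, 0, 0, 0.45], [0, 0, 0, 0, 0, 0, 0.35], [0, 0, 0, 0, 0, 0, 0.3]]}}

```text
time_s: 24.8
tool_pos: [647.1, 82.5, 143.3]
tool_rot: [180.0, -0.0, 69.7]
force: [0.4, -0.7, -1.1]
grip_width: 0.471
finger_force: 0.0
```

>>> {"fn": "apply_moves", "kwargs": {"series": [[0, 0, 0, 0, 0, 0, 0.25], [0, 0, 0, 0, 0, 0, 0.2], [0, 0, 0, 0, 0, 0, 0.1], [0, 0, 0, 0, 0, 0, 0.1], [0, 0, 0, 0, 0, 0, 0.1]]}}

```text
time_s: 25.42
tool_pos: [647.0, 82.5, 143.0]
tool_rot: [180.0, 0.0, 69.7]
force: [0.7, 0.4, -0.4]
grip_width: 0.225
finger_force: 30.0
```

```bash
python3 plan.py 0.1 2 647 82.3 150 69.7 3 647 82.3 225 69.7 3 647 82.3 290 69.7 2 647 82.3 290 69.7;python3 look.py
```

```text
meas-cmd [ 0.   0.2 -0.1] rot [179.99   0.    69.71] cmdyaw 69.69999999999999 t 25.43 w 0.225
[[0, 0, 0, -0, 0, -0.058, 0.1], [0, 0, -0, -0, 0, -0.116, 0.1], [0, 0, -0, -0, 0, -0.533, 0.1], [0, 0, -0, -0, 0, -0.95, 0.1], [0, 0, -0, -0, 0, -1.366, 0.1]]
[[0, 0, -0, -0, 0, -0.361, 0.1], [0, 0, -0, -0, 0, -0.723, 0.1], [0, 0, -0, -0, 0, -1.084, 0.1], [0, 0, -0, -0, 0, -1.084, 0.1], [0, 0, -0, -0, 0, -1.084, 0.1]]
[647.   82.5 143. ] [179.99   0.    69.71] 0.2253517511043772 29.99752789735794 [ 0.7  0.4 -0.4]
```

>>> {"fn": "apply_moves", "kwargs": {"series": [[0, 0, 0, 0, 0, -0.058, 0.1], [0, 0, 0, 0, 0, -0.116, 0.1], [0, 0, 0, 0, 0, -0.533, 0.1], [0, 0, 0, 0, 0, -0.95, 0.1], [0, 0, 0, 0, 0, -1.366, 0.1]]}}

```text
time_s: 26.05
tool_pos: [646.8, 82.6, 225.9]
tool_rot: [-180.0, 0.0, 69.7]
force: [0.1, -0.2, -0.6]
grip_width: 0.23
finger_force: 30.0
```

>>> {"fn": "apply_moves", "kwargs": {"series": [[0, 0, 0, 0, 0, -0.361, 0.1], [0, 0, 0, 0, 0, -0.723, 0.1], [0, 0, 0, 0, 0, -1.084, 0.1], [0, 0, 0, 0, 0, -1.084, 0.1], [0, 0, 0, 0, 0, -1.084, 0.1]]}}

```text
time_s: 26.68
tool_pos: [646.9, 82.5, 288.9]
tool_rot: [-179.9, 0.0, 69.7]
force: [-0.2, -1.2, -1.2]
grip_width: 0.223
finger_force: 30.0
```

```bash
python3 plan.py 0.1 6 466.7 5 290 69.7 4 466.7 5 290 69.7; python3 look.py
```

```text
meas-cmd [-0.1  0.2 -1.1] rot [-1.7994e+02  3.0000e-02  6.9710e+01] cmdyaw 69.69999999999999 t 26.68 w 0.223
[[0, 0, 0, -0.375, -0.395, 0, 0.1], [0, 0, 0, -0.75, -0.79, 0, 0.1], [0, 0, 0, -1.126, -1.186, 0, 0.1], [0, 0, -0, -1.501, -1.581, 0, 0.1], [0, 0, -0, -1.876, -1.976, 0, 0.1]]
[[0, 0, -0, -0.375, -0.395, 0, 0.1], [0, 0, -0, -0.375, -0.395, 0, 0.1], [0, 0, -0, -0.375, -0.395, 0, 0.1], [0, 0, -0, -0.375, -0.395, 0, 0.1], [0, 0, -0, -0.375, -0.395, 0, 0.1]]
[646.9  82.5 288.9] [-1.7994e+02  3.0000e-02  6.9710e+01] 0.22291280313188158 29.99733567237854 [-0.2 -1.2 -1.2]
```

>>> {"fn": "apply_moves", "kwargs": {"series": [[0, 0, 0, -0.375, -0.395, 0, 0.1], [0, 0, 0, -0.75, -0.79, 0, 0.1], [0, 0, 0, -1.126, -1.186, 0, 0.1], [0, 0, 0, -1.501, -1.581, 0, 0.1], [0, 0, 0, -1.876, -1.976, 0, 0.1]]}}

```text
time_s: 27.3
tool_pos: [495.3, 17.7, 288.3]
tool_rot: [-179.9, 0.0, 69.7]
force: [0.2, 0.2, -1.8]
grip_width: 0.226
finger_force: 30.0
```

>>> {"fn": "apply_moves", "kwargs": {"series": [[0, 0, 0, -0.375, -0.395, 0, 0.1], [0, 0, 0, -0.375, -0.395, 0, 0.1], [0, 0, 0, -0.375, -0.395, 0, 0.1], [0, 0, 0, -0.375, -0.395, 0, 0.1], [0, 0, 0, -0.375, -0.395, 0, 0.1]]}}

```text
time_s: 27.92
tool_pos: [467.2, 5.4, 289.5]
tool_rot: [-179.9, 0.0, 69.7]
force: [0.4, -0.6, -2.1]
grip_width: 0.226
finger_force: 30.0
```

```bash
python3 look.py
python3 - <<'E'
from fine import *
s,d=get_image("scene");W=cloud("scene",d)
R=trace("rod","scene")
for r in R[:2]:
    m=r["region"];print(round(r["confidence"],2),np.round(r["rect"],1))
    for z in range(160,290,15):
        q=m&(abs(W[...,2]-z)<7)&(abs(W[...,0]-467)<30);
        if q.sum()>3: print(z,q.sum(),np.round(np.nanmedian(W[q],0),1),"px",np.round(np.nonzero(q)[1].mean(),1))
c=s[80:220,260:380]
cv2.imwrite('pics/s6.png',cv2.resize(c,None,fx=4,fy=4,interpolation=cv2.INTER_CUBIC)[:,:,::-1])
E
```

```text
[467.2   5.4 289.5] [-1.7994e+02  2.0000e-02  6.9750e+01] 0.2264671343569379 29.997421503067017 [ 0.4 -0.6 -2.1]
0.6 [319.8 144.6  10.9  56.1]
160 4 [474.1   8.1 165.9] px 318.5
175 6 [473.9   8.2 173.9] px 318.5
190 10 [475.4   7.4 190.2] px 318.2
205 13 [475.2   7.7 205.9] px 318.1
220 12 [474.4   7.4 218.1] px 317.9
235 18 [474.5   7.7 233.9] px 317.8
250 16 [474.5   7.9 250.4] px 317.8
265 14 [474.8   8.1 264.1] px 317.9
280 30 [481.6  13.7 281.3] px 319.6
0.42 [480.2 236.2  43.1  28.7]
```

View pics/s6.png

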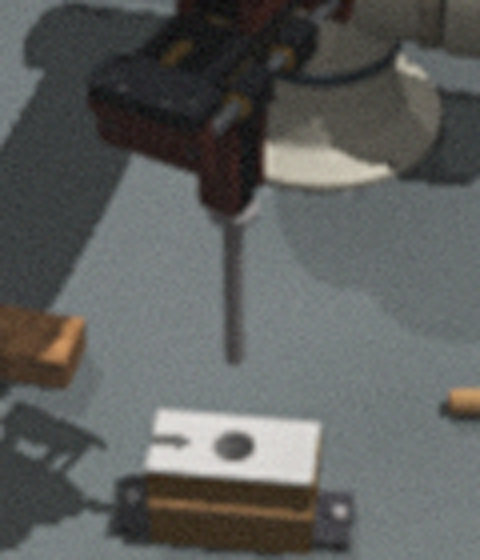

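The rod hangs plumb (crop column 233) above the slab's hole (235,445). I'll check the hole numerically.

Run:
```python
from fine import *
s=get_image("scene")[0]
print("slab sc",face("scene",s,(285,352,165,215),76,'w'))
# shank axis from sub-pixel dark band per row; hole centre pixel by dark blob in slab top
K=np.array(camera_params("scene")["intrinsics"]);T=np.array(camera_params("scene")["world_from_camera"])
def px(P):
    p=T[:3,:3].T@(np.array(P,float)-T[:3,3]);q=K@p;return (q[:2]/q[2]).round(2)
g=s.astype(float).mean(2)
for v in range(140,170,3):
    row=g[v-1:v+2,306:332].mean(0);bg=np.median(row);w=np.clip(bg-row-12,0,None);w[:6]=0;w[-6:]=0
    print(v,round(306+(w*np.arange(26)).sum()/w.sum(),2),end="; ")
for z in(260,210,160,76):print(z,px([466.7,5,z]),px([466.7,7,z]))
h=s[184:200,308:330,2].astype(float);h=cv2.resize(h,None,fx=8,fy=8,interpolation=cv2.INTER_CUBIC)
m=(h<130).astype(np.uint8);n,l,st,c=cv2.connectedComponentsWithStats(m)
for i in range(1,n):
    if st[i,4]>1500:
        u,v=(c[i]+.5)/8-.5+[308,184];print("hole px",u.round(2),v.round(2),st[i],ray("scene",[u],[v],76)[0].round(1))
```

```text
slab sc (array([438.57,   2.91]), array([188.6, 137.8]), np.float64(89.38), 'hole', array([469.4,   8.2]), 'thr', 95.0)
140 317.71; 143 317.56; 146 317.59; 149 317.53; 152 317.52; 155 317.65; 158 317.74; 161 317.77; 164 317.74; 167 317.76; 260 [317.36 137.51] [318.2  137.59]
210 [317.57 153.29] [318.38 153.38]
160 [317.76 167.97] [318.54 168.05]
76 [318.05 190.43] [318.79 190.52]
hole px 318.28 191.18 [  48   34   75   55 3150] [469.3   6.1]
```

```bash
python3 plan.py 0.1 2 466.8 5.5 288 69.7 3 466.8 5.5 240 69.7 5 466.8 5.5 180 69.7 3 466.8 5.5 155 69.7 2 466.8 5.5 153 69.7
```

```text
meas-cmd [ 0.2  0.3 -0.2] rot [-1.7997e+02  1.0000e-02  6.9730e+01] cmdyaw 69.69999999999999 t 28.07 w 0.231
[[0, 0, 0, 0.004, -0.001, 0.017, 0.1], [0, 0, -0, 0.008, -0.002, 0.034, 0.1], [0, 0, -0, 0.008, -0.002, 0.3, 0.1], [0, 0, -0, 0.008, -0.002, 0.567, 0.1], [0, 0, -0, 0.008, -0.002, 0.834, 0.1]]
[[0, 0, -0, 0, 0, 0.2, 0.1], [0, 0, -0, 0, 0, 0.4, 0.1], [0, 0, -0, 0, 0, 0.6, 0.1], [0, 0, -0, 0, 0, 0.8, 0.1], [0, 0, -0, 0, 0, 1.0, 0.1]]
[[0, 0, -0, 0, 0, 0.139, 0.1], [0, 0, -0, 0, 0, 0.277, 0.1], [0, 0, -0, 0, 0, 0.416, 0.1], [0, 0, -0, 0, 0, 0.433, 0.1], [0, 0, -0, 0, 0, 0.45, 0.1]]
```

>>> {"fn": "apply_moves", "kwargs": {"series": [[0, 0, 0, 0.004, 0, 0.017, 0.1], [0, 0, 0, 0.008, 0, 0.034, 0.1], [0, 0, 0, 0.008, 0, 0.3, 0.1], [0, 0, 0, 0.008, 0, 0.567, 0.1], [0, 0, 0, 0.008, 0, 0.834, 0.1]]}}

```text
time_s: 28.7
tool_pos: [466.5, 5.6, 238.1]
tool_rot: [-179.9, 0.0, 69.7]
force: [-0.9, -0.3, -1.8]
grip_width: 0.22
finger_force: 30.0
```

>>> {"fn": "apply_moves", "kwargs": {"series": [[0, 0, 0, 0, 0, 0.2, 0.1], [0, 0, 0, 0, 0, 0.4, 0.1], [0, 0, 0, 0, 0, 0.6, 0.1], [0, 0, 0, 0, 0, 0.8, 0.1], [0, 0, 0, 0, 0, 1, 0.1]]}}

```text
time_s: 29.32
tool_pos: [466.9, 5.6, 179.2]
tool_rot: [180.0, -0.0, 69.7]
force: [-0.4, 0.2, -1.4]
grip_width: 0.225
finger_force: 30.0
```

>>> {"fn": "apply_moves", "kwargs": {"series": [[0, 0, 0, 0, 0, 0.139, 0.1], [0, 0, 0, 0, 0, 0.277, 0.1], [0, 0, 0, 0, 0, 0.416, 0.1], [0, 0, 0, 0, 0, 0.433, 0.1], [0, 0, 0, 0, 0, 0.45, 0.1]]}}

```text
time_s: 29.95
tool_pos: [467.0, 5.6, 153.2]
tool_rot: [180.0, -0.0, 69.7]
force: [-0.4, -0.4, -1.3]
grip_width: 0.229
finger_force: 30.0
```

>>> {"fn": "apply_moves", "kwargs": {"series": [[0, 0, 0, 0, 0, 0, 0.1], [0, 0, 0, 0, 0, 0, 0.1], [0, 0, 0, 0, 0, 0, 0.1], [0, 0, 0, 0, 0, 0, 0.1], [0, 0, 0, 0, 0, 0, 0.1]]}}

```text
time_s: 30.58
tool_pos: [466.9, 5.6, 153.0]
tool_rot: [180.0, -0.0, 69.7]
force: [-0.1, -0.3, -2.2]
grip_width: 0.228
finger_force: 30.0
```

```bash
python3 look.py
python3 - <<'E'
from fine import *
s=get_image("scene")[0]
cv2.imwrite('pics/s7.png',cv2.resize(s[130:220,270:370],None,fx=6,fy=6,interpolation=cv2.INTER_CUBIC)[:,:,::-1])
E
```

```text
[466.9   5.6 153. ] [180.    -0.    69.72] 0.22827650956087078 29.997315108776093 [-0.1 -0.3 -2.2]
```

View pics/s7.png

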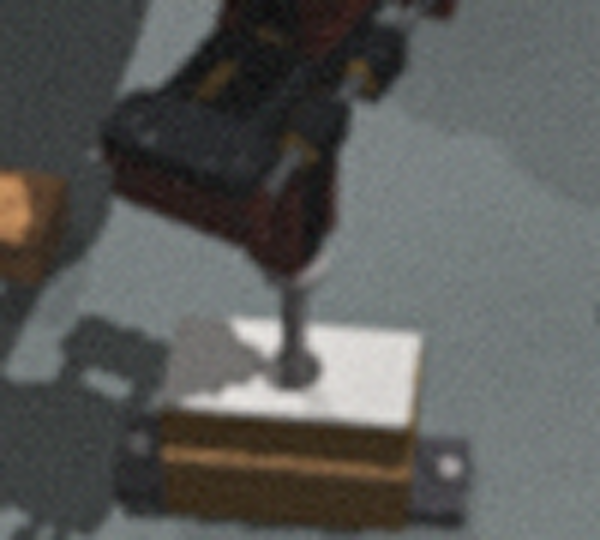

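The rod is down the middle of the hole (crop 295,365), no side force shows, the stack edges are parallel and the arm is still. I'm handing it in.

```bash
python3 -c "
from workcell import job_done;print(job_done())"
```

```text
the job is handed in; nothing more can be done
None
```

I handed the job in at about 31 s: the sheet and slab are stacked square on the base to within about 1 mm by camera, and the rod is held still and centred by its grip, tip about 20 mm above the bench, with no sign of touching the hole walls; the hand-in gave no verdict.

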